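Gauge the depth of a blind bore and record it on the scale

TASK

Measure the blind bore in the metal block: take the depth rod from its stand and slide it, tip down, into the bore, pushing the tight disc inside ahead of it until it is fully home on the hard bottom, firmly but without forcing it. Leave the rod standing in the bore and then slide the marker on the scale column until its pointer is level with the top of the rod, so that the exposed length can be read. Do not disturb the other things on the bench.

Things in the scene. Friction and masses are not known exactly. Their poses are not given: they have to be found in the camera images.
- gauge: The gauge, fixed to the bench: a dark base plate 90 x 226 x 8 mm with an aluminium block (64 x 64 mm, top face 85 mm above the bench) at its +y end and a 12 mm square scale column (ticks on its -x face, top at 193 mm) 110 mm from the bore towards -y. Origin: centre of the plate's underside; x and y along its short and long sides, z up.
- bore_mouth (a point): Centre of the mouth of the vertical blind bore, level with the block's top face, at [0, 0.070, 0.085] in the gauge's frame. The bore is 14 mm wide with a 2 mm chamfer. Its depth with the disc home differs each time, 44 to 66 mm, and no reading gives it.
- rod_handle (a point): Grasp point of the loose depth rod (steel, 140 mm long, about 80 g, upright, z along it to its top): the middle of its handle's grip, 118 mm above the tip and 22 mm below the top. The handle is 16 mm in diameter, from 95 mm above the tip to the top; the shank below is 12 mm in diameter.
- rod_tip (a point): Centre of the depth rod's lower end face (chamfered 2 mm). In the bore it meets a tight steel disc (the follower), unseen and in no reading, whose face starts 11 to 16 mm above its home position on the hard bottom. About 7 N of friction holds the disc, so the weight of the rod does not move it; at the bottom the resistance rises sharply. More than 30 N on the disc damages it.
- rod_top (a point): Centre of the depth rod's flat upper end face, 140 mm from the tip.
- stand: Fixed grey stand in which the rod stands at the start: 50 mm square, 51 mm high, on an 80 mm foot 6 mm thick. Origin: centre of its underside. The rod stands in its 15 mm wide hole, tip 21 mm above the bench, and must be lifted 30 mm to come out.
- marker_slide (a joint): Height (m) of the sliding marker on the column: 0 = pointer 45 mm above the block's top face, grows upwards, range -0.008 to 0.060. It is held by friction of about 4 N and stays where it is left. It starts at -0.005 to 0.012.
- pointer (a point): Tip of the marker's steel pointer, a horizontal blade 2 mm thick; this point is halfway up the blade, 55 mm from the bore's axis on the column's side. Its frame is parallel to the gauge's.
- tab (a point): Grasp point of the marker's upright pinch tab, 25 mm above the level of the pointer and 100 mm from the pointer towards -y of the gauge: a plate 10 mm thick along the gauge's x, 22 mm long along its y, reaching 15 mm above this point and 30 mm below it. The column is 45 mm away towards +y. Rises and falls with the marker.
- vial: Bystander: small plastic bottle with a white cap, 36 mm diameter, 75 mm high; origin at the centre of its underside.
- twist_timer: Bystander: white twist timer 68 x 67 x 47 mm; origin at the centre of its underside.
- cup: Bystander: open steel cup, 64 mm diameter, 88 mm high; origin at the centre of its underside.
Things that resemble listed ones, but are neither listed nor needed, are in the scene too. What is shaped like the part that bears rod_handle but red is not meant.

How it is judged:
By the outcome, as a careful person would: the job done as asked, in the order asked, and still so for the second after the job is handed in, with the robot touching nothing.
It also fails if it takes over 64 s, if anything falls off the work surface, if the arm or the gripper's body presses on something with over 40 N, if the wrist force passes 120 N, or if a joint passes its speed limit or range.

ROBOT

A 7-joint arm with a two-finger parallel gripper is mounted at the origin on a cart in front of the work surface, level with it; the furniture and walls round the work are solid. World frame = base frame: x ahead of the robot, y to its left, z up, the work surface at z = 0. Lengths are in m, angles in rad, forces in N, time in s.
With the tool pointing down it reaches from about 0.4 to 0.85 m from the base axis. Payload 10.4 kg.
Tool frame: the origin (TCP) lies midway between the tips of the shut fingers; the grasp point (between the pads) lies grasp_offset behind it (grasp_offset is the distance from the TCP to the grasp point, in m); z points along the fingers, y is the direction in which the jaws open and shut (so a half turn about z gives the same grasp; the last joint's range is limited). The gripper opens to 85 mm and grips with 20 to 120 N. Pads are 22 mm wide; open, the fingers measure 114 mm over their backs; the gripper's body (76 mm by 85 mm) begins 54 mm behind the grasp point. The pads swing forward as they close: fully open they stand 13 mm farther back than shut.
Start: joints at [1.256, 0.332, -0.065, 1.46, 0.022, 1.35, -0.088], TCP at [0.18, -0.599, 0.231] pointing down, gripper open.
Joint ranges: [-2.6, 2.6], [-0.5, 2.12], [-1.47, 1.34], [0.16, 2.42], [-1.27, 4.41], [0.06, 2.06], [-2.6, 2.6]. Speed limits (rad/s): [2.22, 2.22, 2.79, 2.79, 3.14, 3.14, 3.14].

INTERFACE

Orientations are given as [roll, pitch, yaw] about the fixed x, y, z axes, in that order (R = Rz(yaw) Ry(pitch) Rx(roll)).
In Python, from station import get_obs, camera, camera_params, job_done, grasp_offset gives the robot as it stands.
- The arm moves only by the shell command python3 -m inch 'ROWS' [OPENING] [FORCE]. ROWS is JSON, one flat list of numbers, 6 for each row, row after row: the shift along the world's x, y, z in m, then the turn, a rotation vector about the world's x, y, z in rad. A call has 1 to 20 rows; each row shifts and turns the commanded pose from where the row before left it; what a row does not reach is not made up. A row lasts 1/10 s, in which the tool goes at most 50 mm and 8.59 degrees, less where a joint would pass 70% of its speed; a pose out of reach is approached as far as the arm can. A call with a gripper value outside its range is refused whole. OPENING is the gripper command: -1 is fully open, 1 is shut, values between are in proportion, set as the call begins (- or left out, the last holds). The fingers move at their own pace and stop on an object; FORCE is the grip in N (left out, the last holds). Time passes only in rows, so rows that do not move let the fingers close. It gives the time, the measured TCP pose, the force and the opening at its end, in the units of the state.
- get_obs(): the state, without advancing time (a new reading comes with each control period).
- camera(name): name is "scene" or "top" or "wrist"; returns the picture (384x512x3 uint8, red, green, blue); there is no depth.
- camera_params(name): a dict with "fx", "fy", "cx", "cy" (pixels), "view" (4x4, takes a point from world to camera coordinates). Camera axes: x right, y down, z forward; pixel columns grow to the right and rows downward; lengths in m; the calibration is good to about 2 mm. A picture is of the moment at which its call begins: read the wrist's pose just before it. camera_params takes no time and is no camera call; for the wrist camera it gives the pose at the moment of the call.
- job_done(): hands the job in, once; it reports no verdict.
The state is a dict: "time": time; "qpos": joint angles; "joint_velocities": joint speeds; "joint_torque": joint torques, N m; "tcp_pos": TCP position; "orientation": TCP orientation; "wrist_force": force on the tool from outside, world axes, zero at the start; "torque": the same for the moment, N m; "finger_gap": finger opening in m.
Only numpy, scipy, OpenCV 4.12 (cv2) and the standard library are available. Lean on these libraries where they do the work, as an engineer would, in place of code of your own. Each camera call takes 0.05 s, during which the arm holds its last target.

## Working session

There is one attempt and no reset: what is moved stays moved. The work goes in short steps, Python scripts to look and compute and a shell command to move; the robot and the scene stay as the last step left them, time stands still between calls to the robot, and variables do not carry over. Pictures are saved under pics/ and viewed, and the job is handed in when it is done.

```bash
mkdir -p pics; ls
python3 - <<'E'
from station import *
import cv2, numpy as np
o=get_obs(); print({k:np.round(v,4).tolist() for k,v in o.items()}, grasp_offset)
for n in("scene","top"):
    p=camera_params(n); print(n,{k:np.round(v,4).tolist() for k,v in p.items()})
    cv2.imwrite(f"pics/{n}0.png",camera(n)[:,:,::-1])
E
```

```text
pics
{'time': 0.0, 'qpos': [1.2564, 0.3329, -0.0647, 1.461, 0.0216, 1.3499, -0.0885], 'joint_velocities': [-0.0006, 0.0004, -0.0015, 0.001, 0.0008, 0.0012, -0.0001], 'joint_torque': [0.0, -62.5439, 0.0491, -39.1606, 0.0162, 0.0098, -0.0], 'tcp_pos': [0.1797, -0.5982, 0.2305], 'orientation': [-3.1402, 0.0001, 0.2918], 'wrist_force': [0.5803, -0.5595, -0.2203], 'torque': [0.0445, -0.0216, -0.0249], 'finger_gap': 0.0853} 0.0187
scene {'fx': 414.4973, 'fy': 414.4973, 'cx': 259.1727, 'cy': 190.7745, 'view': [[-0.7931, -0.609, 0.01, 0.4329], [-0.3572, 0.4517, -0.8175, 0.2826], [0.4933, -0.652, -0.5758, 1.1507], [0.0, 0.0, 0.0, 1.0]]}
top {'fx': 449.8334, 'fy': 449.8334, 'cx': 255.4416, 'cy': 193.8277, 'view': [[-0.0117, -0.9999, 0.0125, 0.0444], [-0.9925, 0.0101, -0.122, 0.5311], [0.1219, -0.0138, -0.9924, 1.3616], [0.0, 0.0, 0.0, 1.0]]}
```

View pics/scene0.png

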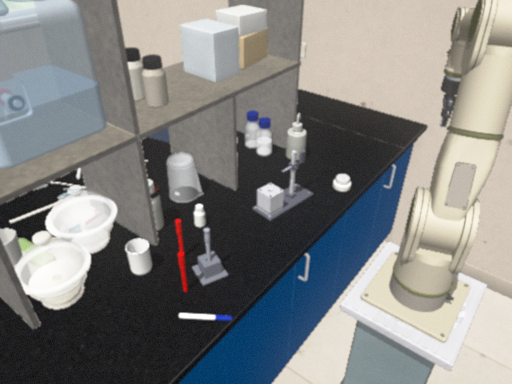

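View pics/top0.png

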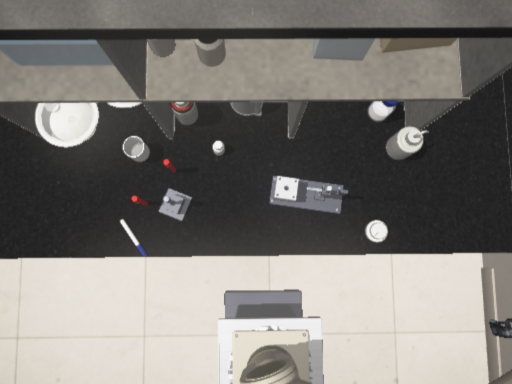

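The scene view shows the stand with the rod at (208,262) and the gauge at (283,195). In the top view the stand is at (175,204) and the gauge at (307,194), with red rods near the stand. I'll zoom in.

Run:
```python
import cv2,numpy as np
t=cv2.imread("pics/top0.png"); s=cv2.imread("pics/scene0.png")
def z(im,x0,x1,y0,y1,k): return cv2.resize(im[y0:y1,x0:x1],None,fx=k,fy=k,interpolation=cv2.INTER_CUBIC)
cv2.imwrite("pics/top_g.png",z(t,260,360,165,225,8))
cv2.imwrite("pics/top_s.png",z(t,110,210,145,225,7))
cv2.imwrite("pics/sc_g.png",z(s,245,320,140,225,7))
cv2.imwrite("pics/sc_s.png",z(s,165,240,210,295,7))
```

```text
(no output)
```

View pics/top_g.png

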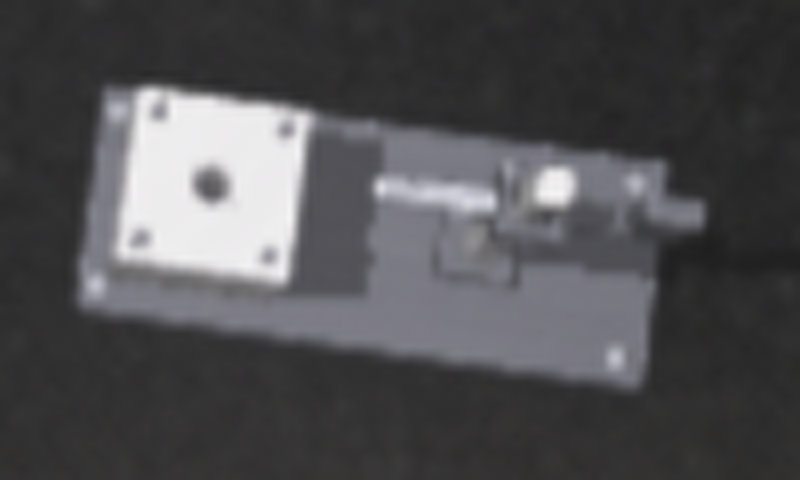

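View pics/top_s.png

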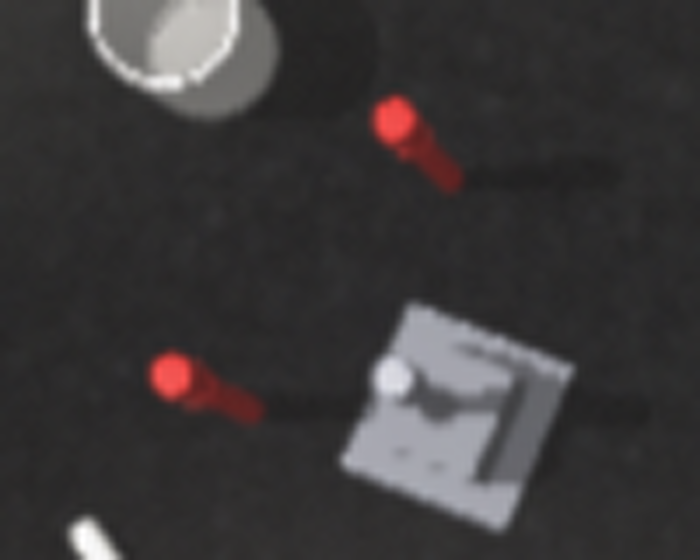

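View pics/sc_g.png

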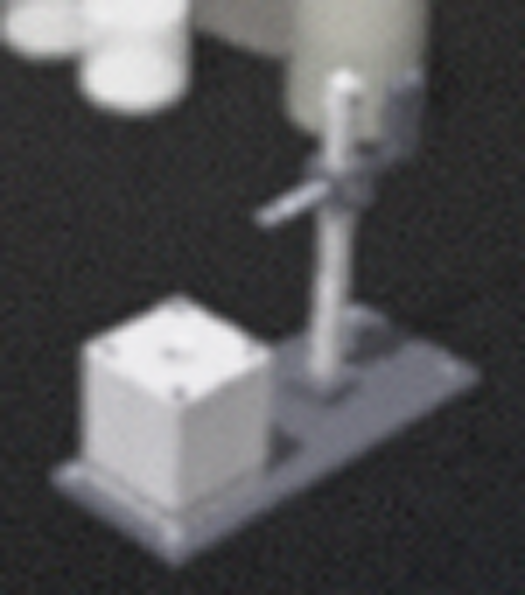

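View pics/sc_s.png

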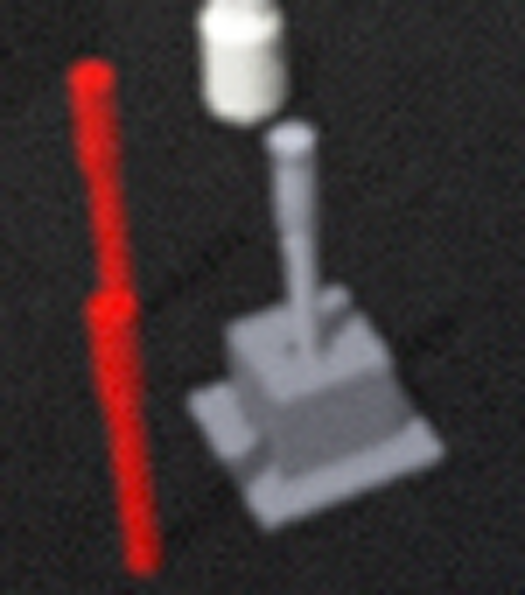

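```bash
cat > h.py <<'E'
import numpy as np, cv2
from station import *
def ray(P,u,v):
    R=P["view"][:3,:3]; t=P["view"][:3,3]
    d=R.T@np.array([(u-P["cx"])/P["fx"],(v-P["cy"])/P["fy"],1.]); return -R.T@t,d
def onz(P,u,v,z):
    c,d=ray(P,u,v); return c+d*(z-c[2])/d[2]
def tri(a,b):
    (c1,d1),(c2,d2)=a,b
    s=np.linalg.lstsq(np.c_[d1,-d2],c2-c1,rcond=None)[0]
    p=c1+s[0]*d1;q=c2+s[1]*d2; return (p+q)/2,np.linalg.norm(p-q)
def proj(P,p):
    q=P["view"][:3,:3]@np.asarray(p)+P["view"][:3,3]; return np.array([P["fx"]*q[0]/q[2]+P["cx"],P["fy"]*q[1]/q[2]+P["cy"]])
def uc(c,x0,y0,k): return (c[0]+.5)/k-.5+x0,(c[1]+.5)/k-.5+y0
E
python3 - <<'E'
from h import *
np.set_printoptions(precision=4,suppress=True)
T=camera_params("top");S=camera_params("scene")
g=lambda c:uc(c,260,165,8); st=lambda c:uc(c,110,145,7); sg=lambda c:uc(c,245,140,7); ss=lambda c:uc(c,165,210,7)
print("rod top T",onz(T,*st((392,377)),.161),"S",onz(S,*ss((292,133)),.161),tri(ray(T,*st((392,377))),ray(S,*ss((292,133)))))
print("bore T",onz(T,*g((211,184)),.085),"S",onz(S,*sg((180,350)),.085))
# block corners
bc=np.array([onz(T,*g(c),.085) for c in((137,88),(313,108),(290,285),(118,262))]);print("block",bc,bc.mean(0))
pc=np.array([onz(T,*g(c),.008) for c in((103,88),(666,160),(642,387),(80,305))]);print("plate",pc,pc.mean(0))
e=pc[0]+pc[3]-pc[1]-pc[2];print("yaw of y axis",np.degrees(np.arctan2(e[1],e[0])))
print("col top T",onz(T,*g((556,187)),.193),"S",onz(S,*sg((344,80)),.193))
print("ptr",tri(ray(T,*g((380,186))),ray(S,*sg((262,218)))))
sc=np.array([onz(T,*st(c),.006) for c in ((413,303),(574,370),(503,530),(342,462))]);print("stand",sc,sc.mean(0))
print("reds",[onz(T,*st(c),.14) for c in((397,118),(173,376))])
E
```

```text
rod top T [0.5053 0.2921 0.161 ] S [0.5046 0.2905 0.161 ] (array([0.5046, 0.2915, 0.1619]), np.float64(0.0015269751117581657))
bore T [ 0.543 -0.052  0.085] S [ 0.5404 -0.0533  0.085 ]
block [[ 0.5796 -0.025   0.085 ]
 [ 0.5714 -0.0909  0.085 ]
 [ 0.5048 -0.0807  0.085 ]
 [ 0.5141 -0.0168  0.085 ]] [ 0.5424 -0.0534  0.085 ]
plate [[ 0.5923 -0.0163  0.008 ]
 [ 0.5613 -0.239   0.008 ]
 [ 0.4713 -0.2263  0.008 ]
 [ 0.506  -0.0059  0.008 ]] [ 0.5327 -0.1219  0.008 ]
yaw of y axis 81.56545757114706
col top T [ 0.5261 -0.1617  0.193 ] S [ 0.5238 -0.1599  0.193 ]
ptr (array([ 0.5343, -0.109 ,  0.1353]), np.float64(0.0012234191740286143))
stand [[0.5565 0.3121 0.006 ]
 [0.5254 0.2395 0.006 ]
 [0.4537 0.2707 0.006 ]
 [0.485  0.3429 0.006 ]] [0.5052 0.2913 0.006 ]
reds [array([0.6148, 0.2954, 0.14  ]), array([0.509 , 0.3848, 0.14  ])]
```

```bash
python3 -m inch '[0.033,0.033,0.008,0,0,0.126,0.033,0.033,0.008,0,0,0.126,0.033,0.033,0.008,0,0,0.126,0.033,0.033,0.008,0,0,0.126,0.033,0.033,0.008,0,0,0.126,0.033,0.033,0.008,0,0,0.126,0.033,0.033,0.008,0,0,0.126,0.033,0.033,0.008,0,0,0.126,0.033,0.033,0.008,0,0,0.126,0,0.045,0,0,0,0,0,0.045,0,0,0,0,0,0.045,0,0,0,0]' -0.3 40
python3 - <<'E'
from h import *
P=camera_params("wrist"); im=camera("wrist"); cv2.imwrite("pics/w1.png",im[:,:,::-1]); np.savez("w1.npz",**P); o=get_obs();print(o["time"],o["tcp_pos"],o["orientation"]); print(P)
print(np.linalg.inv(P["view"])[:3,3], proj(P,[.5425,-.0528,.085]))
E
```

```text
time: 1.3
tcp_pos: [0.4766, -0.1647, 0.3029]
orientation: [-3.141, -0.0, 1.426]
wrist_force: [0.7, 0.2, -0.1]
finger_gap: 0.0553
1.35 [ 0.4775257  -0.15621295  0.30368622] [ 3.14139575e+00 -2.19212138e-03  1.43495883e+00]
{'fx': 289.331556685573, 'fy': 289.331556685573, 'cx': 257.625994266953, 'cy': 189.7002810915841, 'view': array([[ 0.9895116 , -0.14444342, -0.00169796, -0.49445577],
       [-0.13593657, -0.9350831 ,  0.32732375, -0.15548424],
       [-0.04886749, -0.32365983, -0.94491073,  0.41770937],
       [ 0.        ,  0.        ,  0.        ,  1.        ]])}
[ 0.48854614 -0.08161582  0.44475218] [301.59118851  55.57696864]
```

View pics/w1.png

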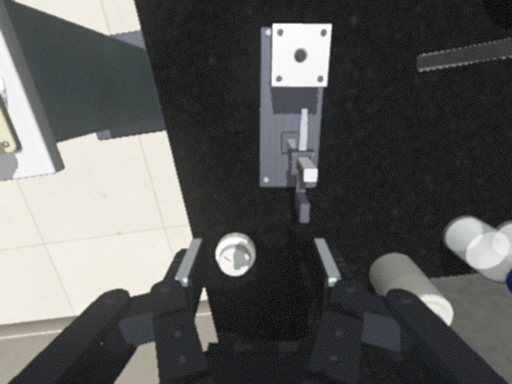

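The wrist view shows the bore at (301,55), matching the prediction of (301.6,55.6). On to the rod.

```bash
python3 -m inch '[0.004,0.045,0,0,0,0,0.004,0.045,0,0,0,0,0.004,0.045,0,0,0,0,0.004,0.045,0,0,0,0,0.004,0.045,0,0,0,0,0.004,0.045,0,0,0,0,0.004,0.045,0,0,0,0,0,0,0,0,0,0,0,0,0,0,0,0,0,0,0,0,0,0]'
python3 - <<'E'
from h import *
P=camera_params("wrist"); im=camera("wrist"); cv2.imwrite("pics/w2.png",im[:,:,::-1]); np.savez("w2.npz",**P); o=get_obs();print(o["time"],o["tcp_pos"],o["orientation"])
print(proj(P,[.505,.2915,.161]),proj(P,[.505,.2915,.006]))
E
```

```text
time: 2.35
tcp_pos: [0.505, 0.1471, 0.303]
orientation: [-3.141, 0.001, 1.424]
wrist_force: [0.9, -0.2, 0.3]
finger_gap: 0.0554
2.4 [0.50510144 0.1467956  0.30311109] [-3.14146242e+00  6.79676407e-04  1.42353910e+00]
[233.72716814  16.7853641 ] [242.74205716  43.60567754]
```

View pics/w2.png

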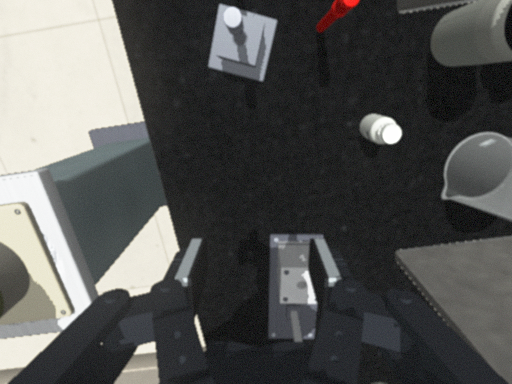

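```bash
python3 -m inch '[0,0.048,0,0,0,0,0,0.048,0,0,0,0,0,0.0485,0,0,0,0,0,0,-0.045,0,0,0,0,0,-0.045,0,0,0,0,0,-0.045,0,0,0,0,0,-0.03,0,0,0,0,0,-0.018,0,0,0,0,0,0,0,0,0]'
python3 - <<'E'
from h import *
P=camera_params("wrist"); im=camera("wrist"); cv2.imwrite("pics/w3.png",im[:,:,::-1]); o=get_obs();print(o["time"],o["tcp_pos"],o["orientation"],o["wrist_force"])
print(proj(P,[.505,.2915,.161]))
E
```

```text
time: 3.3
tcp_pos: [0.5043, 0.2904, 0.1177]
orientation: [-3.138, 0.003, 1.424]
wrist_force: [0.5, -0.0, 0.1]
finger_gap: 0.0555
3.35 [0.50494625 0.29134798 0.11965843] [-3.14023828e+00  1.44730512e-03  1.42404190e+00] [ 0.04868859  0.7812465  -0.18880211]
[259.51636533 300.46176463]
```

View pics/w3.png

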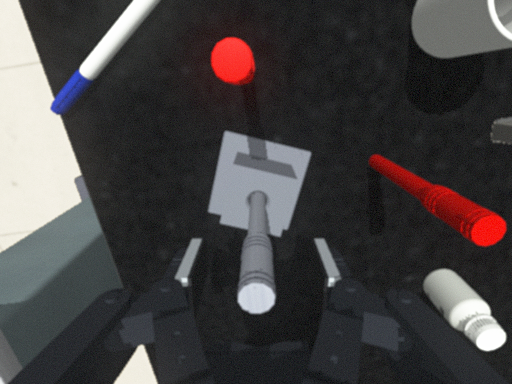

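```bash
python3 -m inch '[0,0,0,0,0,0,0,0,0,0,0,0,0,0,0,0,0,0,0,0,0,0,0,0,0,0,0,0,0,0]' 1 60; python3 -m inch '[0,0,0,0,0,0,0,0,0,0,0,0]'
```

```text
time: 3.85
tcp_pos: [0.5051, 0.2934, 0.1216]
orientation: [3.14, -0.001, 1.426]
wrist_force: [-1.6, 0.1, 6.2]
finger_gap: 0.0137
time: 4.05
tcp_pos: [0.5051, 0.2934, 0.1217]
orientation: [3.14, -0.001, 1.426]
wrist_force: [-1.7, -0.5, 5.7]
finger_gap: 0.0138
```

```bash
python3 -m inch '[0,0,0.01,0,0,0,0,0,0.02,0,0,0,0,0,0.02,0,0,0,0,0,0.03,0,0,0,0,0,0.02,0,0,0,0,0,0,0,0,0,0,0,0,0,0,0]'
python3 - <<'E'
from h import *
P=camera_params("wrist"); im=camera("wrist"); cv2.imwrite("pics/w4.png",im[:,:,::-1]); np.savez("w4.npz",**P); o=get_obs();print(o["time"],o["tcp_pos"],o["orientation"],o["wrist_force"])
S=camera("scene");cv2.imwrite("pics/s4.png",cv2.resize(S[180:290,150:290,::-1],None,fx=5,fy=5))
E
```

```text
time: 4.75
tcp_pos: [0.5049, 0.2928, 0.2208]
orientation: [3.141, -0.0, 1.426]
wrist_force: [1.0, 0.3, -2.2]
finger_gap: 0.0134
4.8 [0.50465417 0.29260402 0.21997041] [-3.14144043e+00  5.18879243e-04  1.42573599e+00] [-0.33087429 -0.75804939 -0.53893321]
```

View pics/w4.png

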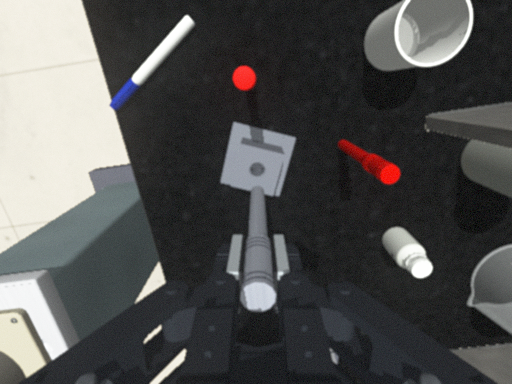

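View pics/s4.png

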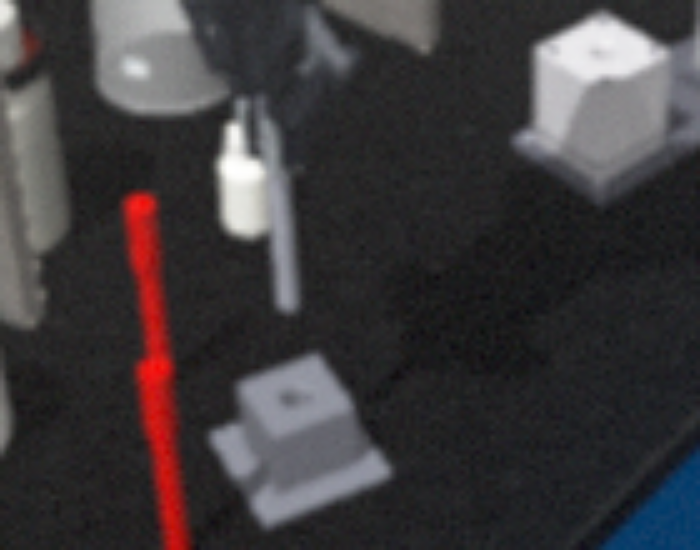

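Run:
```python
from h import *
P=dict(np.load("w4.npz"));im=cv2.imread("pics/w4.png");cv2.imwrite("pics/w4z.png",cv2.resize(im[170:320,200:320],None,fx=4.5,fy=4,interpolation=cv2.INTER_CUBIC))
cv2.imwrite("pics/w4z.png",cv2.resize(im[170:320,200:320],None,fx=4,fy=4,interpolation=cv2.INTER_CUBIC))
for p in([.5049,.2915,.261],[.5049,.2928,.121],[.5049,.2915,.121]):print(p,proj(P,p), proj(P,p)*4-[800,680])
```

```text
[0.5049, 0.2915, 0.261] [258.95336295 300.15094895] [235.81345181 520.60379579]
[0.5049, 0.2928, 0.121] [258.06885432 190.01763801] [232.27541729  80.07055204]
[0.5049, 0.2915, 0.121] [258.28062341 191.38943376] [233.12249364  85.55773504]
```

View pics/w4z.png

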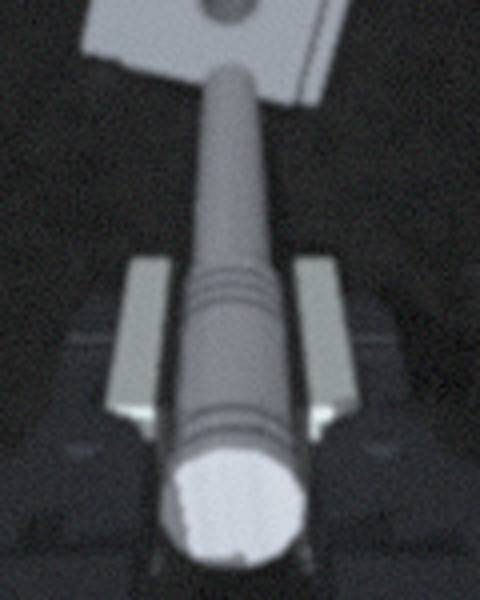

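```bash
python3 -m inch '[0.0047,-0.0432,0,0,0,0,0.0047,-0.0432,0,0,0,0,0.0047,-0.0432,0,0,0,0,0.0047,-0.0432,0,0,0,0,0.0047,-0.0432,0,0,0,0,0.0047,-0.0432,0,0,0,0,0.0047,-0.0432,0,0,0,0,0.0047,-0.0430,0,0,0,0,0,0,0,0,0,0,0,0,0,0,0,0,0,0,0,0,0,0]'
python3 - <<'E'
from h import *
P=camera_params("wrist"); im=camera("wrist")[:,:,::-1]; np.savez("w5.npz",**P); o=get_obs();print(o["time"],o["tcp_pos"],o["orientation"],o["wrist_force"])
cv2.imwrite("pics/w5.png",im);cv2.imwrite("pics/w5z.png",cv2.resize(im[140:320,190:330],None,fx=4,fy=4,interpolation=cv2.INTER_CUBIC)[:600])
S=camera("scene")[:,:,::-1];cv2.imwrite("pics/s5.png",S);cv2.imwrite("pics/s5z.png",cv2.resize(S[140:225,240:325],None,fx=7,fy=7,interpolation=cv2.INTER_CUBIC))
T=camera("top")[:,:,::-1];cv2.imwrite("pics/t5z.png",cv2.resize(T[165:225,260:360],None,fx=8,fy=8,interpolation=cv2.INTER_CUBIC))
E
```

```text
time: 5.95
tcp_pos: [0.5421, -0.0513, 0.2198]
orientation: [-3.141, -0.001, 1.427]
wrist_force: [-0.4, -0.6, -0.7]
finger_gap: 0.0135
6.0 [ 0.54218668 -0.05093928  0.22004638] [-3.14105092e+00 -4.46174846e-04  1.42803046e+00] [ 0.18077355  0.30628854 -0.8211633 ]
```

View pics/w5z.png

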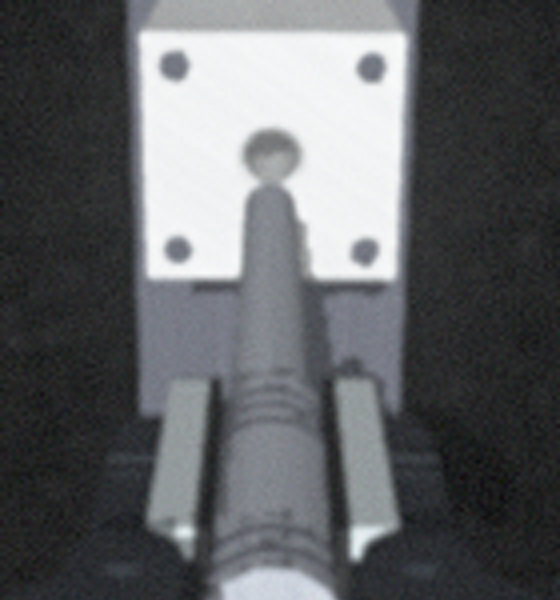

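View pics/s5z.png

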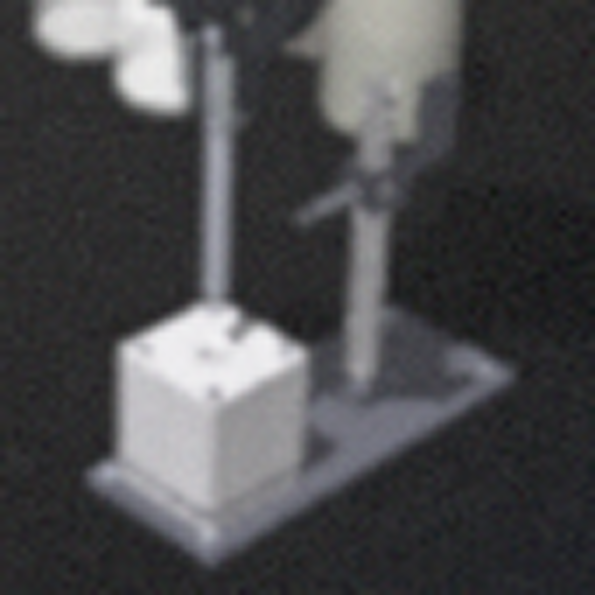

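Run:
```python
from h import *
np.set_printoptions(precision=4,suppress=True)
P=dict(np.load("w5.npz"));S=camera_params("scene")
w=lambda c:uc(c,190,140,4); s=lambda c:uc(c,240,140,7)
print("bore W",onz(P,*w((271,155)),.085),"S",onz(S,*s((213,354)),.085))
print("corners mean W",np.mean([onz(P,*w(c),.085) for c in((175,66),(371,68),(365,251),(178,250))],0))
print("corners mean S",np.mean([onz(S,*s(c),.085) for c in((146,351),(213,313),(281,349),(214,392))],0))
# tip: far rim (chamfer r=4mm)
for r in (180,184,188): 
    p=onz(P,*w((268,r)),.120);print("tip far rim W",r,p,"center y~",p[1]-.0042)
print("tip S axis",onz(S,*s((216,298)),.120))
print("pred tip crop",(proj(P,[.5425,-.0513,.120])-[190,140])*4,"far",(proj(P,[.5425,-.0473,.120])-[190,140])*4, "S",(proj(S,[.5425,-.0513,.12])-[240,140])*7)
```

```text
bore W [ 0.5412 -0.051   0.085 ] S [ 0.5392 -0.05    0.085 ]
corners mean W [ 0.5413 -0.0527  0.085 ]
corners mean S [ 0.5406 -0.0523  0.085 ]
tip far rim W 180 [ 0.5414 -0.0461  0.12  ] center y~ -0.05033711390633749
tip far rim W 184 [ 0.5412 -0.0471  0.12  ] center y~ -0.051252844700027285
tip far rim W 188 [ 0.5411 -0.048   0.12  ] center y~ -0.05217075779647141
tip S axis [ 0.5367 -0.0475  0.12  ]
pred tip crop [274.9916 199.7731] far [272.4103 182.7696] S [207.8557 287.236 ]
```

```bash
python3 -m inch '[0,-0.0015,-0.01,0,0,0,0,0,-0.01,0,0,0,0,0,-0.008,0,0,0,0,0,0,0,0,0]'; python3 -m inch '[0,0,-0.003,0,0,0,0,0,-0.003,0,0,0,0,0,-0.003,0,0,0,0,0,0,0,0,0]'
python3 - <<'E'
from h import *
P=camera_params("wrist"); im=camera("wrist")[:,:,::-1]
cv2.imwrite("pics/w6z.png",cv2.resize(im[140:320,190:330],None,fx=4,fy=4,interpolation=cv2.INTER_CUBIC)[:600])
E
```

```text
time: 6.5
tcp_pos: [0.5415, -0.0539, 0.1906]
orientation: [-3.139, -0.0, 1.426]
wrist_force: [0.5, -0.7, -1.1]
finger_gap: 0.0135
time: 6.9
tcp_pos: [0.5425, -0.0535, 0.1831]
orientation: [3.142, -0.001, 1.426]
wrist_force: [0.4, 1.6, -2.1]
finger_gap: 0.0135
```

View pics/w6z.png

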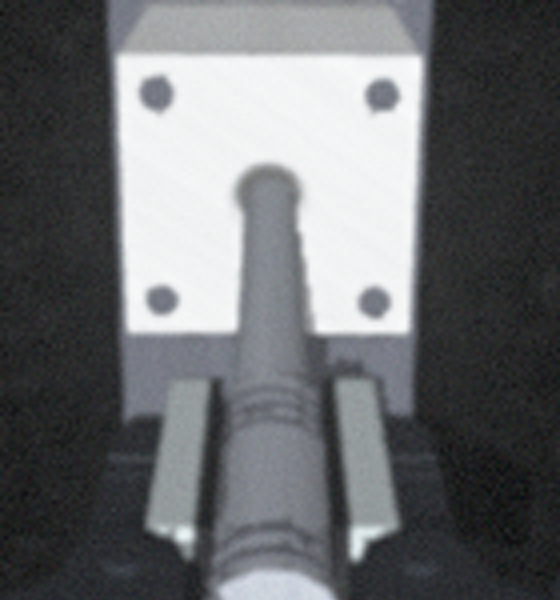

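The tip is in the mouth at crop (268,185) and the force is small. I'll continue down.

```bash
python3 -m inch '[0,0,-0.004,0,0,0,0,0,-0.004,0,0,0,0,0,0,0,0,0]'; python3 -m inch '[0,0,-0.005,0,0,0,0,0,-0.005,0,0,0,0,0,0,0,0,0]'; python3 -m inch '[0,0,-0.003,0,0,0,0,0,-0.003,0,0,0,0,0,0,0,0,0]'
```

```text
time: 7.25
tcp_pos: [0.5423, -0.0537, 0.1747]
orientation: [-3.141, -0.001, 1.426]
wrist_force: [0.4, 3.5, -1.3]
finger_gap: 0.0138
time: 7.55
tcp_pos: [0.5422, -0.0538, 0.1645]
orientation: [-3.141, -0.0, 1.426]
wrist_force: [1.4, 4.2, -3.2]
finger_gap: 0.0137
time: 7.85
tcp_pos: [0.5423, -0.0538, 0.1589]
orientation: [-3.141, -0.0, 1.426]
wrist_force: [0.9, 3.7, -2.0]
finger_gap: 0.0135
```

```bash
python3 -m inch '[0,0.001,-0.002,0,0,0,0,0,-0.002,0,0,0,0,0,0,0,0,0]'; python3 -m inch '[0,0,-0.002,0,0,0,0,0,-0.002,0,0,0,0,0,0,0,0,0]'; python3 -m inch '[0,0,-0.002,0,0,0,0,0,-0.002,0,0,0,0,0,0,0,0,0]'; python3 -m inch '[0,0,-0.002,0,0,0,0,0,-0.002,0,0,0,0,0,0,0,0,0]'
```

```text
time: 8.15
tcp_pos: [0.5424, -0.0532, 0.155]
orientation: [3.142, 0.0, 1.426]
wrist_force: [0.6, 3.0, -2.8]
finger_gap: 0.0135
time: 8.45
tcp_pos: [0.5423, -0.0531, 0.151]
orientation: [-3.142, 0.0, 1.426]
wrist_force: [0.7, 3.3, -1.8]
finger_gap: 0.0135
time: 8.75
tcp_pos: [0.5423, -0.053, 0.147]
orientation: [-3.141, -0.0, 1.426]
wrist_force: [1.6, 2.4, -2.3]
finger_gap: 0.014
time: 9.05
tcp_pos: [0.5423, -0.053, 0.143]
orientation: [-3.141, -0.0, 1.426]
wrist_force: [1.4, 2.5, -1.4]
finger_gap: 0.0138
```

```bash
python3 -m inch '[0,0.001,-0.002,0,0,0,0,0,-0.002,0,0,0,0,0,0,0,0,0]'; python3 -m inch '[0,0,-0.002,0,0,0,0,0,-0.002,0,0,0,0,0,0,0,0,0]'; python3 -m inch '[0,0,-0.002,0,0,0,0,0,-0.001,0,0,0,0,0,0,0,0,0]'
```

```text
time: 9.35
tcp_pos: [0.5421, -0.0524, 0.1389]
orientation: [-3.141, 0.0, 1.425]
wrist_force: [-0.7, 0.5, -0.7]
finger_gap: 0.0138
time: 9.65
tcp_pos: [0.5422, -0.0522, 0.1349]
orientation: [-3.141, 0.0, 1.426]
wrist_force: [-0.3, -0.5, -0.4]
finger_gap: 0.0137
time: 9.95
tcp_pos: [0.5425, -0.052, 0.1324]
orientation: [3.141, 0.0, 1.426]
wrist_force: [-0.2, 0.8, -0.2]
finger_gap: 0.0132
```

```bash
for i in 1 ; do python3 -m inch '[0,0,-0.001,0,0,0,0,0,-0.001,0,0,0,0,0,0,0,0,0]'; python3 -m inch '[0,0,-0.001,0,0,0,0,0,-0.001,0,0,0,0,0,0,0,0,0]'; python3 -m inch '[0,0,-0.001,0,0,0,0,0,-0.001,0,0,0,0,0,0,0,0,0]'; done
```

```text
time: 10.25
tcp_pos: [0.5426, -0.052, 0.1308]
orientation: [3.141, 0.0, 1.426]
wrist_force: [-2.0, -0.2, 5.4]
finger_gap: 0.0137
time: 10.55
tcp_pos: [0.5426, -0.052, 0.1288]
orientation: [3.141, 0.0, 1.426]
wrist_force: [-0.7, -0.9, 5.9]
finger_gap: 0.0135
time: 10.85
tcp_pos: [0.5426, -0.052, 0.1268]
orientation: [3.141, 0.0, 1.426]
wrist_force: [-1.4, 0.4, 4.6]
finger_gap: 0.0137
```

```bash
python3 -m inch '[0,0,-0.001,0,0,0,0,0,-0.001,0,0,0,0,0,0,0,0,0]'; python3 -m inch '[0,0,-0.001,0,0,0,0,0,-0.001,0,0,0,0,0,0,0,0,0]'; python3 -m inch '[0,0,-0.001,0,0,0,0,0,0,0,0,0]';python3 -m inch '[0,0,-0.0006,0,0,0,0,0,0,0,0,0]'
```

```text
time: 11.15
tcp_pos: [0.5426, -0.052, 0.1248]
orientation: [3.141, 0.0, 1.426]
wrist_force: [-1.3, 0.3, 4.1]
finger_gap: 0.0138
time: 11.45
tcp_pos: [0.5426, -0.052, 0.1228]
orientation: [3.141, 0.0, 1.426]
wrist_force: [-0.9, -0.1, 4.6]
finger_gap: 0.0137
time: 11.65
tcp_pos: [0.5427, -0.052, 0.1218]
orientation: [3.141, 0.0, 1.426]
wrist_force: [-1.6, 0.0, 4.3]
finger_gap: 0.0139
time: 11.85
tcp_pos: [0.5426, -0.052, 0.1212]
orientation: [3.141, 0.0, 1.426]
wrist_force: [-1.6, 0.1, 5.8]
finger_gap: 0.0137
```

```bash
python3 -m inch '[0,0,-0.0006,0,0,0,0,0,0,0,0,0]'; python3 -m inch '[0,0,-0.0006,0,0,0,0,0,0,0,0,0]'
```

```text
time: 12.05
tcp_pos: [0.5428, -0.052, 0.121]
orientation: [3.141, 0.0, 1.426]
wrist_force: [-1.3, -0.5, 8.1]
finger_gap: 0.0137
time: 12.25
tcp_pos: [0.5431, -0.0519, 0.1209]
orientation: [3.14, 0.0, 1.426]
wrist_force: [-2.8, 0.8, 12.2]
finger_gap: 0.0135
```

```bash
python3 -m inch '[0,0,-0.0006,0,0,0,0,0,0,0,0,0,0,0,0,0,0,0]'; python3 -m inch '[0,0,-0.0004,0,0,0,0,0,0,0,0,0,0,0,0,0,0,0]'
```

```text
time: 12.55
tcp_pos: [0.5433, -0.0519, 0.1208]
orientation: [3.139, 0.0, 1.426]
wrist_force: [-4.0, -0.0, 18.9]
finger_gap: 0.014
time: 12.85
tcp_pos: [0.5434, -0.0519, 0.1207]
orientation: [3.139, 0.001, 1.426]
wrist_force: [-5.2, -0.3, 20.2]
finger_gap: 0.0135
```

```bash
python3 -m inch '[0,0,0.0008,0,0,0,0,0,0.0007,0,0,0,0,0,0,0,0,0]'
```

```text
time: 13.15
tcp_pos: [0.5429, -0.052, 0.121]
orientation: [3.14, 0.0, 1.426]
wrist_force: [-1.5, -0.7, 8.2]
finger_gap: 0.0135
```

```bash
python3 -m inch '[0,0,0.0006,0,0,0,0,0,0,0,0,0]'; python3 -m inch '[0,0,0,0,0,0,0,0,0,0,0,0,0,0,0,0,0,0,0,0,0,0,0,0]' -0.2
```

```text
time: 13.35
tcp_pos: [0.5427, -0.052, 0.121]
orientation: [3.141, 0.0, 1.426]
wrist_force: [-2.6, 0.6, 5.6]
finger_gap: 0.0141
time: 13.75
tcp_pos: [0.5423, -0.052, 0.1204]
orientation: [-3.141, -0.0, 1.426]
wrist_force: [-0.6, -0.1, 0.3]
finger_gap: 0.0517
```

```bash
python3 -m inch '[0,0,0.02,0,0,0,0,0,0.04,0,0,0,0,0,0.04,0,0,0,0,0,0.04,0,0,0,-0.0056,-0.0385,0,0,0,0,-0.0056,-0.0385,0,0,0,0,-0.0056,-0.0385,0,0,0,0,-0.0056,-0.0385,0,0,0,0,0,0,0,0,0,0,0,0,0,0,0,0,0,0,0,0,0,0]'
python3 - <<'E'
from h import *
P=camera_params("wrist"); im=camera("wrist")[:,:,::-1]; np.savez("w7.npz",**P); o=get_obs();print(o["time"],o["tcp_pos"],o["orientation"],o["wrist_force"])
cv2.imwrite("pics/w7.png",im);cv2.imwrite("pics/w7z.png",cv2.resize(im[0:384,180:340],None,fx=2,fy=2,interpolation=cv2.INTER_CUBIC)[:600])
S=camera("scene")[:,:,::-1];cv2.imwrite("pics/s7.png",S);cv2.imwrite("pics/s7z.png",cv2.resize(S[140:225,240:325],None,fx=7,fy=7,interpolation=cv2.INTER_CUBIC))
print("ptr",proj(P,[.5343,-.109,.1353]),"tab top",proj(P,[.520,-.206,.175]),"rodtop",proj(P,[.5425,-.0528,.160]))
E
```

```text
time: 14.85
tcp_pos: [0.5203, -0.2047, 0.2607]
orientation: [3.141, -0.001, 1.427]
wrist_force: [-0.7, -0.1, -0.4]
finger_gap: 0.0514
14.9 [ 0.52043657 -0.20450128  0.26075514] [ 3.14127016e+00 -3.49311444e-04  1.42793114e+00] [-0.04398985  0.21170999  1.12230839]
ptr [258.36381811  73.77342249] tab top [258.01379282 196.99936279] rodtop [258.58622425 -13.66298895]
```

View pics/w7.png

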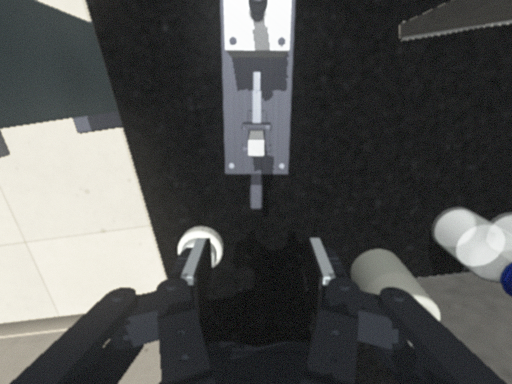

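View pics/s7z.png

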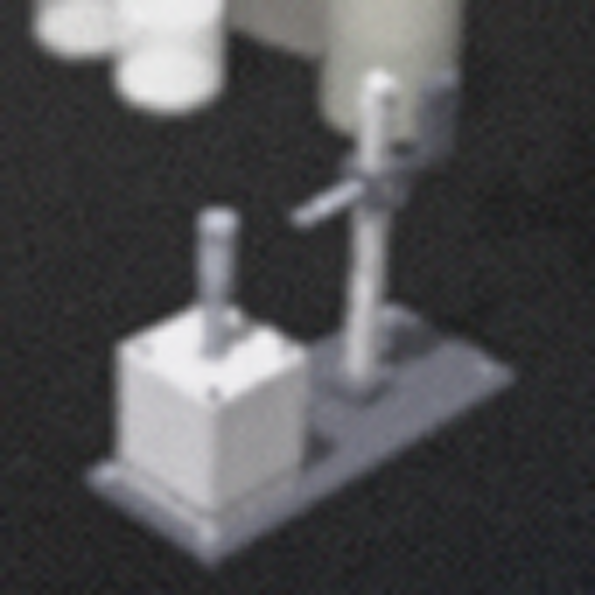

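The rod stands in the bore with its top at scene crop (218,214). The tab is centred between the fingers. I'll descend on the tab and measure heights from the pictures at the same time.

```bash
python3 -m inch '[-0.001,-0.001,-0.04,0,0,0,0,0,-0.04,0,0,0,0,0,-0.025,0,0,0,0,0,-0.01,0,0,0,0,0,0,0,0,0]'
python3 - <<'E'
from h import *
np.set_printoptions(precision=4,suppress=True)
im=camera("wrist")[:,:,::-1]; cv2.imwrite("pics/w8.png",im)
S=camera_params("scene");s=lambda c:uc(c,240,140,7)
def zfit(c,xy):  # height along vertical line at xy, shifted along image to allow bias
    c0,d=ray(S,*s(c)); A=np.c_[d,[0,0,-1]]
    b=np.array([*xy,0])-c0; r=np.linalg.lstsq(A,b,rcond=None)[0]; return r[1]
B=(.5425,-.0528);C=(.526,-.1616);Pp=(.5425-.0081,-.0528-.0544)
print("rodtop",zfit((218,216),B),"mouth",zfit((213,354),B),"blk",np.mean([zfit(c,B) for c in((213,353),)]),"coltop",zfit((380,80),C),"ptr",zfit((300,218),Pp))
E
```

```text
time: 15.45
tcp_pos: [0.5187, -0.2061, 0.145]
orientation: [-3.14, -0.001, 1.427]
wrist_force: [-0.3, -0.5, 0.7]
finger_gap: 0.0512
rodtop 0.1611317992034664 mouth 0.08208656858654592 blk 0.08267772524026354 coltop 0.1915650979706127 ptr 0.1363042873578467
```

View pics/w8.png

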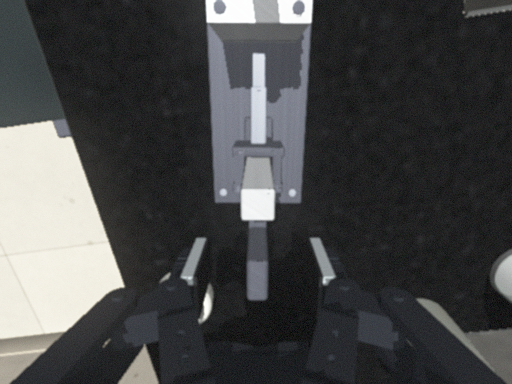

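```bash
python3 -m inch '[0,0,0,0,0,0,0,0,0,0,0,0,0,0,0,0,0,0,0,0,0,0,0,0,0,0,0,0,0,0]' 1 50;  python3 -m inch '[0,0,-0.002,0,0,0,0,0,0,0,0,0]';python3 -m inch '[0,0,-0.002,0,0,0,0,0,0,0,0,0]'; python3 -m inch '[0,0,-0.002,0,0,0,0,0,0,0,0,0]'
```

```text
time: 16.0
tcp_pos: [0.5186, -0.2071, 0.146]
orientation: [-3.141, 0.0, 1.425]
wrist_force: [-5.3, 0.4, 3.7]
finger_gap: 0.0087
time: 16.2
tcp_pos: [0.5186, -0.2071, 0.1436]
orientation: [-3.141, 0.0, 1.425]
wrist_force: [-4.7, 0.8, 0.4]
finger_gap: 0.009
time: 16.4
tcp_pos: [0.5186, -0.2071, 0.1415]
orientation: [-3.141, 0.0, 1.425]
wrist_force: [-5.1, 0.1, -0.4]
finger_gap: 0.0089
time: 16.6
tcp_pos: [0.5186, -0.2071, 0.1395]
orientation: [-3.141, 0.0, 1.426]
wrist_force: [-4.0, 0.8, -0.3]
finger_gap: 0.0091
```

```bash
python3 -m inch '[-0.001,0,-0.002,0,0,0,0,0,-0.002,0,0,0,0,0,0,0,0,0]';python3 -m inch '[0,0,-0.001,0,0,0,0,0,-0.001,0,0,0]'; python3 -m inch '[0,0,-0.001,0,0,0,0,0,-0.001,0,0,0]'
```

```text
time: 16.9
tcp_pos: [0.5185, -0.207, 0.1357]
orientation: [3.14, -0.0, 1.426]
wrist_force: [1.2, -0.4, -0.0]
finger_gap: 0.0085
time: 17.1
tcp_pos: [0.5185, -0.2071, 0.1339]
orientation: [3.14, 0.0, 1.426]
wrist_force: [-0.4, -1.0, 2.7]
finger_gap: 0.0088
time: 17.3
tcp_pos: [0.5186, -0.2071, 0.1328]
orientation: [3.14, 0.0, 1.426]
wrist_force: [-5.9, 1.2, 19.9]
finger_gap: 0.0091
```

Run:
```python
from h import *
im=camera("wrist")[:,:,::-1]; cv2.imwrite("pics/w9.png",im)
```

```text
(no output)
```

View pics/w9.png

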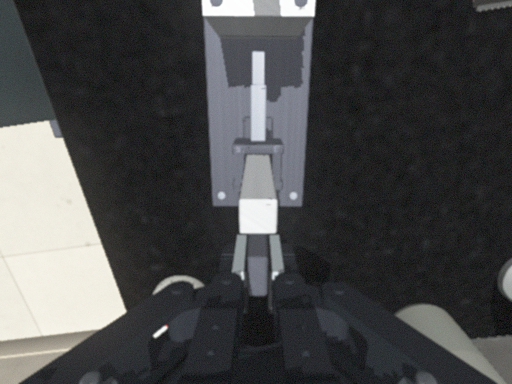

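```bash
python3 -m inch '[0.0005,0,0.005,0,0,0,0,0,0.005,0,0,0,0,0,0.006,0,0,0,0,0,0.006,0,0,0,0,0,0.006,0,0,0,0,0,0.005,0,0,0,0,0,0.003,0,0,0,0,0,0,0,0,0,0,0,0,0,0,0]'
```

```text
time: 18.25
tcp_pos: [0.5185, -0.2071, 0.1682]
orientation: [3.141, 0.0, 1.426]
wrist_force: [-0.8, 0.1, 3.9]
finger_gap: 0.0092
```

```bash
python3 -m inch '[0,0,0.002,0,0,0,0,0,0.0012,0,0,0,0,0,0,0,0,0,0,0,0,0,0,0]'
python3 - <<'E'
from h import *
P=camera_params("wrist");im=camera("wrist")[:,:,::-1]; cv2.imwrite("pics/w10.png",im);S=camera("scene")[:,:,::-1];cv2.imwrite("pics/s10z.png",cv2.resize(S[140:225,240:325],None,fx=7,fy=7,interpolation=cv2.INTER_CUBIC))
print(get_obs()["tcp_pos"])
S=camera_params("scene")
f=lambda p:(proj(S,p)-[240,140]+.5)*7-.5
print("rod top pred",f([.5425,-.0528,.1603]),"ptr pred",f([.5344,-.1072,.1603]),"slope px/mm",f([.5425,-.0528,.1613])-f([.5425,-.0528,.1603]))
E
```

```text
time: 18.65
tcp_pos: [0.5184, -0.207, 0.1707]
orientation: [-3.141, -0.0, 1.426]
wrist_force: [1.5, -0.5, -2.8]
finger_gap: 0.0093
[ 0.51845471 -0.20700694  0.17070231]
rod top pred [214.86938667 217.4094786 ] ptr pred [295.566839   175.40285178] slope px/mm [ 0.05428614 -1.80405509]
```

View pics/s10z.png

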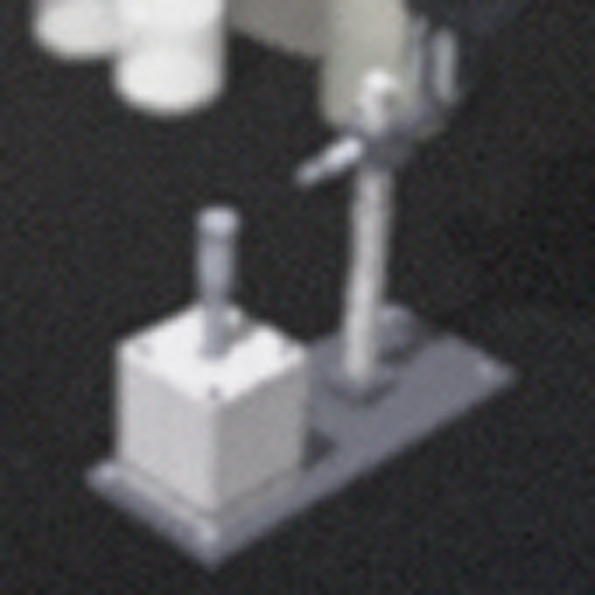

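View pics/w10.png

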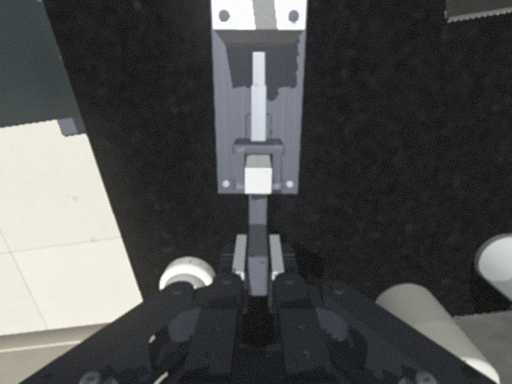

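Run:
```python
import cv2,numpy as np
a=[cv2.resize(cv2.imread(f"pics/w{i}.png")[40:310,215:300],None,fx=2.9,fy=2.2,interpolation=cv2.INTER_CUBIC) for i in(8,9,10)]
cv2.imwrite("pics/cmp.png",np.hstack(a))
S=[cv2.imread("pics/s7z.png"),cv2.imread("pics/s10z.png")]
cv2.imwrite("pics/cmps.png",np.hstack([cv2.resize(x[120:260,190:360],None,fx=2.3,fy=2.3) for x in S]))
```

```text
(no output)
```

View pics/cmp.png

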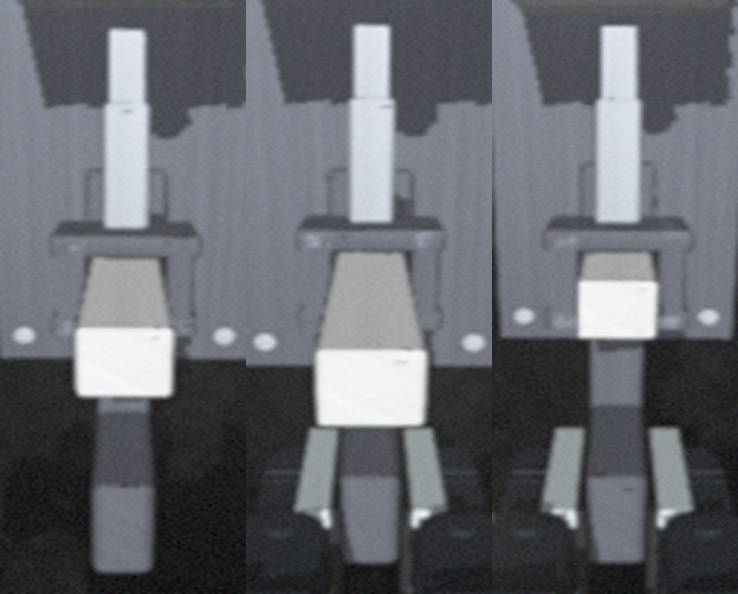

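View pics/cmps.png

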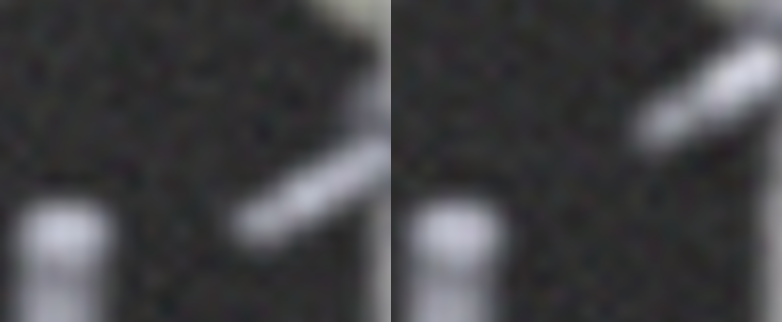

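Kinematics put the pointer about 0.7 mm low, and the scene picture suggests possibly more. I'll make the 0.7 mm correction, release, and take a close oblique wrist view to check.

```bash
python3 -m inch '[0,0,0.0008,0,0,0,0,0,0,0,0,0,0,0,0,0,0,0]';  python3 -m inch '[0,0,0,0,0,0,0,0,0,0,0,0,0,0,0,0,0,0,0,0,0,0,0,0]' -0.2; python3 -m inch '[0,0,0.03,0,0,0,0,0,0.04,0,0,0,0,0,0.04,0,0,0,0,0,0.02,0,0,0,0.004,0.042,0,-0.12,0,0,0.004,0.042,0,-0.12,0,0,0.004,0.042,0,-0.12,0,0,0.004,0.042,-0.02,-0.12,0,0,0.004,0.042,-0.03,-0.12,0,0,0,0,0,0,0,0,0,0,0,0,0,0]'
python3 - <<'E'
from h import *
P=camera_params("wrist");im=camera("wrist")[:,:,::-1]; cv2.imwrite("pics/w11.png",im); np.savez("w11.npz",**P); o=get_obs();print(o["tcp_pos"],o["orientation"])
S=camera("scene")[:,:,::-1];cv2.imwrite("pics/s11.png",S)
E
```

```text
time: 19.05
tcp_pos: [0.5185, -0.207, 0.1716]
orientation: [-3.142, -0.0, 1.426]
wrist_force: [1.7, -0.9, -4.7]
finger_gap: 0.0089
time: 19.45
tcp_pos: [0.5185, -0.2069, 0.1718]
orientation: [3.141, 0.0, 1.426]
wrist_force: [0.1, 0.2, -0.4]
finger_gap: 0.0514
time: 20.55
tcp_pos: [0.538, 0.0045, 0.2507]
orientation: [3.048, 0.592, 1.405]
wrist_force: [0.3, -0.1, 0.9]
finger_gap: 0.0513
[0.53846364 0.00194531 0.25223467] [3.04485786 0.59244779 1.39807948]
```

View pics/w11.png

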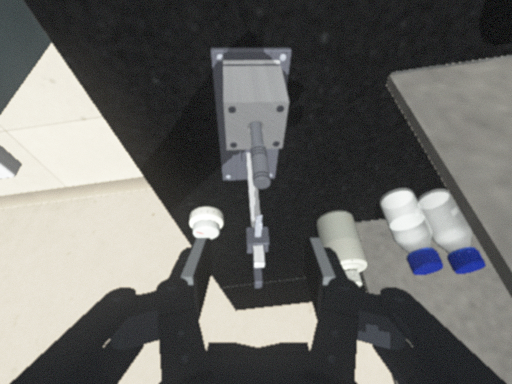

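Run:
```python
from h import *
np.set_printoptions(precision=2,suppress=True)
P=dict(np.load("w11.npz"));im=cv2.imread("pics/w11.png")
cv2.imwrite("pics/w11z.png",cv2.resize(im[85:295,205:305],None,fx=6,fy=2.85,interpolation=cv2.INTER_CUBIC)[:598]) 
cv2.imwrite("pics/w11z.png",cv2.resize(im[100:200,215:295],None,fx=6,fy=6,interpolation=cv2.INTER_CUBIC))
f=lambda p:(proj(P,p)-[215,100]+.5)*6-.5
b=np.array([.5418,-.0526]);ey=np.array([.1467,.9892])
for n,yy,z in(("rodtop",0,.1603),("rodtop+2",0,.1623),("ptr",-.055,.1603),("ptr-2",-.055,.1583),("mouth",0,.085),("holeA",0,.085)):
    q=b+ey*yy; print(n,f([*q,z]))
```

```text
rodtop [283.14 503.11]
rodtop+2 [284.27 513.6 ]
ptr [269.11 696.58]
ptr-2 [268.2  686.93]
mouth [246.98 167.88]
holeA [246.98 167.88]
```

View pics/w11z.png

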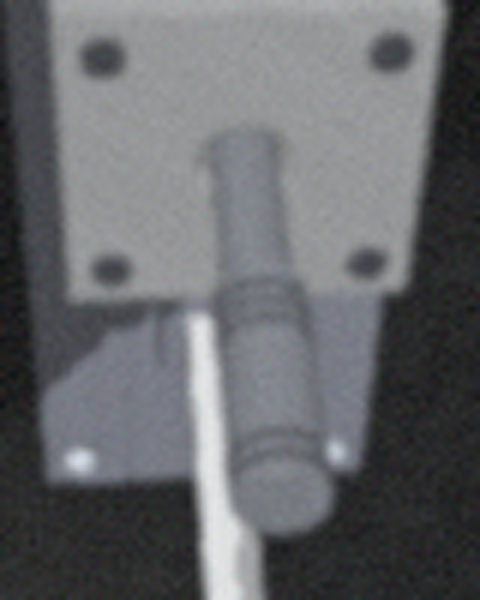

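Run:
```python
from h import *
im=cv2.imread("pics/w11.png")
cv2.imwrite("pics/w11p.png",cv2.resize(im[170:295,225:295],None,fx=6,fy=4.8,interpolation=cv2.INTER_CUBIC))
```

```text
(no output)
```

View pics/w11p.png

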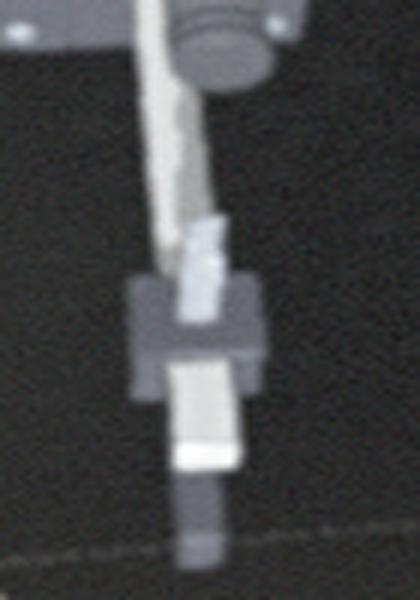

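Run:
```python
from h import *
np.set_printoptions(precision=2,suppress=True)
P=dict(np.load("w11.npz"))
h=np.array([(101,58),(391,52),(366,263),(112,270)],float)
L=lambda a,b:np.cross([*a,1],[*b,1]); c=np.cross(L(h[0],h[2]),L(h[1],h[3]));c=c[:2]/c[2]
px=lambda c:np.array(uc(c,215,100,6)); pp=lambda c:np.array([(c[0]+.5)/6-.5+225,(c[1]+.5)/4.8-.5+170])
b=np.array([.5418,-.0526]);ey=np.array([.1467,.9892]);ex=np.array([.9892,-.1467])
def rep(n,m,p): 
    q=proj(P,p); s=proj(P,np.add(p,[0,0,.001]))-q; print(n,"meas",m,"pred",q,"diff",m-q,"px/mm",s)
rep("bore",px(c),[*b,.085]); rep("rodtop",px((283,494)),[*b,.1603])
rep("ptr low front edge",pp((208,215)),[*(b-.055*ey),.1593])
rep("ptr mid",pp((208,219)),[*(b-.055*ey),.1603])
rep("coltop",pp((206,456)),[*(b-.110*ey),.193])
```

```text
bore meas [255.06 127.54] pred [255.75 127.56] diff [-0.69 -0.02] px/mm [0.07 0.63]
rodtop meas [261.75 181.92] pred [261.77 183.44] diff [-0.02 -1.52] px/mm [0.09 0.87]
ptr low front edge meas [259.25 214.4 ] pred [259.36 214.87] diff [-0.11 -0.48] px/mm [0.08 0.81]
ptr mid meas [259.25 215.23] pred [259.43 215.68] diff [-0.18 -0.45] px/mm [0.08 0.81]
coltop meas [258.92 264.6 ] pred [259.87 265.7 ] diff [-0.96 -1.1 ] px/mm [0.07 0.84]
```

```bash
python3 -m inch '[-0.011,0,0.006,0.12,0,0,-0.011,0,0.006,0.12,0,0,-0.011,0,0.006,0.12,0,0,-0.011,-0.006,0.006,0.12,0,0,-0.011,-0.008,0.006,0.12,0,0,-0.011,-0.008,0,0,-0.13,0,-0.011,-0.008,0,0,-0.13,0,-0.011,-0.008,0,0,-0.13,0,-0.011,-0.008,0,0,-0.13,0,-0.009,-0.008,0,0,-0.13,0,0,0,0,0,-0.13,0,0,0,0,0,0,0,0,0,0,0,0,0,0,0,0,0,0,0]'
python3 - <<'E'
from h import *
P=camera_params("wrist");im=camera("wrist")[:,:,::-1]; cv2.imwrite("pics/w12.png",im); np.savez("w12.npz",**P); o=get_obs();print(o["tcp_pos"],o["orientation"],o["qpos"],P["view"],camera_params("wrist")["view"]-P["view"])
E
```

```text
time: 22.05
tcp_pos: [0.4519, -0.0543, 0.2817]
orientation: [2.576, -0.064, 1.436]
wrist_force: [0.4, 0.2, 0.2]
finger_gap: 0.051
[ 0.45191542 -0.05448305  0.2814473 ] [ 2.57676031 -0.06375608  1.4357437 ] [ 0.33218853 -0.48904249 -0.22552412  2.2266275  -0.19153339  0.8312649
  0.03658983] [[ 0.83287438 -0.14706581  0.53356529 -0.53392553]
 [-0.30233884 -0.92839367  0.21604724  0.05809265]
 [ 0.46358548 -0.34125772 -0.81769901  0.16409189]
 [ 0.          0.          0.          1.        ]] [[ 1.23571436e-04 -3.51738783e-04 -2.90048461e-04  1.10166052e-04]
 [-3.42751394e-04  1.46896142e-04  1.51214279e-04 -1.13882507e-06]
 [-4.45899064e-04 -2.47746367e-04 -1.49230622e-04 -5.88457075e-05]
 [ 0.00000000e+00  0.00000000e+00  0.00000000e+00  0.00000000e+00]]
```

View pics/w12.png

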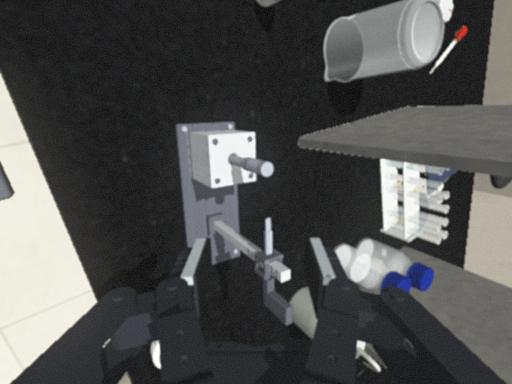

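Run:
```python
from h import *
np.set_printoptions(precision=2,suppress=True)
im=cv2.imread("pics/w12.png")
cv2.imwrite("pics/w12z.png",cv2.resize(im[120:290,175:305],None,fx=6,fy=6,interpolation=cv2.INTER_CUBIC)[:600,:]) 
cv2.imwrite("pics/w12b.png",cv2.resize(im[200:290,200:300],None,fx=6,fy=6,interpolation=cv2.INTER_CUBIC))
```

```text
(no output)
```

View pics/w12z.png

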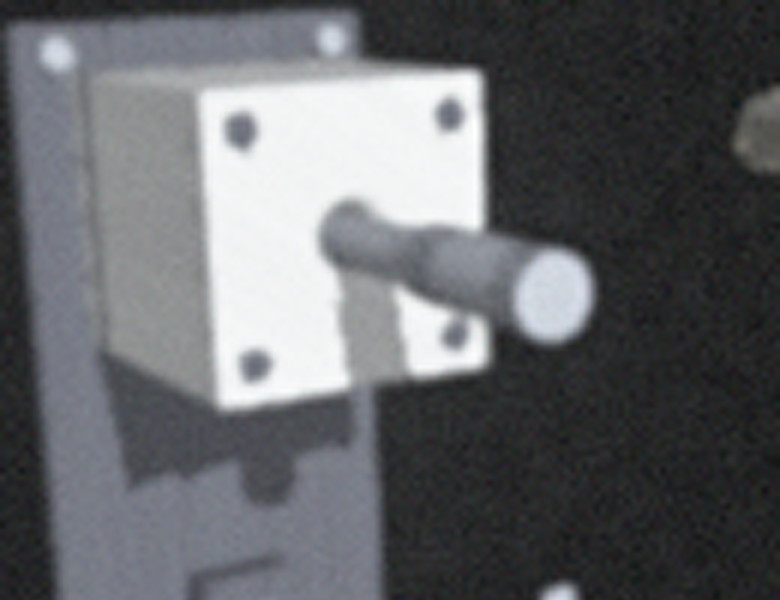

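View pics/w12b.png

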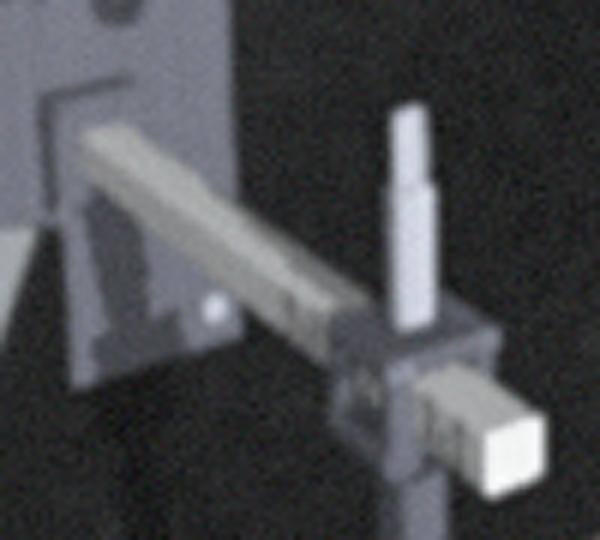

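Run:
```python
from h import *
np.set_printoptions(precision=4,suppress=True)
P1=dict(np.load("w11.npz"));P2=dict(np.load("w12.npz"));S=camera_params("scene")
a=lambda c:np.array(uc(c,215,100,6)); ap=lambda c:np.array([(c[0]+.5)/6-.5+225,(c[1]+.5)/4.8-.5+170])
z=lambda c:np.array(uc(c,175,120,6)); zb=lambda c:np.array(uc(c,200,200,6))
def dg(h):
    L=lambda a,b:np.cross([*a,1],[*b,1]); c=np.cross(L(h[0],h[2]),L(h[1],h[3]));return c[:2]/c[2]
c1=dg([(101,58),(391,52),(366,263),(112,270)]);c2=dg([(240,130),(450,115),(456,334),(255,365)])
pairs={"bore":(a(c1),z(c2),.085),"rodtop":(a((283,494)),z((553,296)),.1603),"ptr(top edge+? )":(ap((208,217)),zb((409,104)),.1608),"coltop":(ap((206,456)),zb((516,455)),.193)}
b=np.array([.5418,-.0526]);ey=np.array([.1467,.9892]);off={"bore":0,"rodtop":0,"ptr(top edge+? )":-.055,"coltop":-.110}
for n,(m1,m2,zz) in pairs.items():
    t=tri(ray(P1,*m1),ray(P2,*m2)); p=[*(b+ey*off[n]),zz]; q=proj(P2,p); s=proj(P2,np.add(p,[0,0,.001]))-q
    print(n,t[0],round(t[1]*1000,2),"| v2 diff",m2-q,"px/mm",s)
```

```text
bore [ 0.5411 -0.0526  0.0849] 0.12 | v2 diff [-0.4766  0.1636] px/mm [0.3724 0.1032]
rodtop [ 0.5419 -0.0536  0.1579] 0.13 | v2 diff [-1.0191  0.5222] px/mm [0.5399 0.1496]
ptr(top edge+? ) [ 0.5336 -0.1063  0.1595] 0.28 | v2 diff [-0.972  -0.9433] px/mm [0.5177 0.2709]
coltop [ 0.5249 -0.1611  0.1919] 0.46 | v2 diff [-1.0679 -0.3249] px/mm [0.5854 0.4367]
```

Run:
```python
from h import *
np.set_printoptions(precision=4,suppress=True)
P1=dict(np.load("w11.npz"));P2=dict(np.load("w12.npz"))
g=cv2.cvtColor(cv2.imread("pics/w12.png"),cv2.COLOR_BGR2GRAY)
G=cv2.resize(g[150:190,240:290],None,fx=8,fy=8,interpolation=cv2.INTER_CUBIC)
for th in(150,165,180):
    m=(G>th).astype(np.uint8);c=cv2.findContours(m,0,2)[0]
    c=[k for k in c if cv2.pointPolygonTest(k,((266.5-240+.5)*8,(169-150+.5)*8),False)>0]
    if c: 
        e=cv2.fitEllipse(c[0]); print(th,e,uc(e[0],240,150,8))
# predicted rim outline for rod top z hypotheses, bias-free: extremes along up direction
b=np.array([.5419,-.0530])
for P,n in((P1,"v1 max row"),(P2,"v2 max col")):
    for z in(.1583,.1593,.1603,.1613):
        q=np.array([proj(P,[b[0]+.008*np.cos(t),b[1]+.008*np.sin(t),z]) for t in np.linspace(0,6.28,90)])
        print(n,z,q.max(0),q.min(0),q.mean(0))
g1=cv2.cvtColor(cv2.imread("pics/w11.png"),cv2.COLOR_BGR2GRAY)
print("v1 col profile",g1[182:194,262],g1[182:194,260]); print("v2 row profile",g[169,260:280],g[169,250:262])
```

```text
150 ((215.82827758789062, 153.42481994628906), (101.40632629394531, 118.39549255371094), 11.549715042114258) (266.5410346984863, 168.74060249328613)
165 ((216.28756713867188, 153.6621856689453), (96.60133361816406, 114.63042449951172), 12.192131042480469) (266.598445892334, 168.77027320861816)
180 ((216.61305236816406, 153.61294555664062), (91.87152099609375, 110.07498168945312), 13.60131549835205) (266.6391315460205, 168.76411819458008)
v1 max row 0.1583 [270.5129 187.3222] [252.9505 176.3307] [261.8287 181.881 ]
v1 max row 0.1593 [270.6263 188.1771] [253.024  177.2023] [261.9223 182.7443]
v1 max row 0.1603 [270.7402 189.0358] [253.0978 178.078 ] [262.0164 183.6116]
v1 max row 0.1613 [270.8546 189.8984] [253.172  178.9577] [262.1109 184.4829]
v2 max col 0.1583 [273.0592 175.9371] [260.4254 160.8547] [266.851  168.3941]
v2 max col 0.1593 [273.6028 176.1052] [260.9494 160.9839] [267.385  168.5428]
v2 max col 0.1603 [274.1494 176.2743] [261.4762 161.1138] [267.922  168.6923]
v2 max col 0.1613 [274.6988 176.4443] [262.006  161.2444] [268.4618 168.8426]
v1 col profile [122 124 126 123 122 120 101  70  41  27  37  42] [125 123 124 123 123 119 105  65  45  32  40  36]
v2 row profile [141 192 216 218 210 212 212 210 211 212 211 218 201 142  77  46  39  40
  42  37] [101 102 110 109 109 111 106 101 104 111 141 192]
```

Kinematics and both oblique views put the rod top and the pointer at about z = 0.160. One last look at the whole bench before handing in.

Run:
```python
from h import *
S=camera("scene")[:,:,::-1];cv2.imwrite("pics/s13.png",S)
a=cv2.imread("pics/scene0.png");d=cv2.absdiff(a,S).max(2)>60
print([ (n,d[y0:y1,x0:x1].sum()) for n,x0,x1,y0,y1 in(("vial",190,210,200,230),("timer",330,355,170,195),("cup",122,155,235,275),("reds",172,190,215,295),("pen",175,235,308,325))],get_obs()["time"],get_obs()["wrist_force"])
```

```text
[('vial', np.int64(15)), ('timer', np.int64(0)), ('cup', np.int64(0)), ('reds', np.int64(0)), ('pen', np.int64(0))] 22.15 [-0.52814023 -0.07149563  0.77182106]
```

View pics/s13.png

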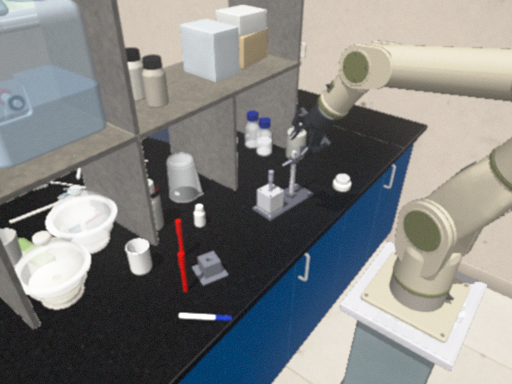

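The scene picture shows the rod in the block at (271,180), the marker raised at (293,158), the bystanders where they were, and the gripper clear. The few changed pixels near the vial are where the rod used to stand.

```bash
python3 -c "
from station import *
print(job_done())"
```

```text
the job is handed in; nothing more can be done
None
```

The depth rod is standing in the bore with the disc pushed home, the marker is set level with the rod's top, and the job was handed in at about 22 s.

- **Rod and disc:** The rod met the disc, pushed it about 11 mm at 4–6 N, then the resistance rose to 20 N within about 0.3 mm. I took that as the hard bottom, eased off and let go. The arm readings give a depth of about 64.7 mm, so about 75.3 mm is exposed and the rod's top is near z = 0.160 m.
- **Marker:** I gripped the tab and first slid it down to its lower stop, to have a known height. Then I raised it about 38.5 mm, which puts the pointer near z = 0.160 m by the arm readings, and released it.
- **Last checks:**
  - After correcting for camera error, two close oblique wrist views put both the rod's top and the pointer at about 0.160 m, level to roughly 0.5–1 mm.
  - Two other readings disagreed. The coarser scene camera suggested the pointer was 2–3 mm low, taken before a last 0.8 mm rise, and a first hand-picked triangulation put it 1–1.5 mm high. I went with the arm readings and the wrist views re-measured at the rod's edge.
  - The vial, timer, cup, red rods and pen appear unmoved in the scene picture, and the gripper was touching nothing.

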